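# Lock the battery cover of the kitchen scale

## Task

The kitchen scale lies face down with a new battery in it. Take the flat-handled screwdriver from its wooden stand, set its blade in the slotted screw of the battery cover, press the sprung screw in and, keeping it pressed, turn it clockwise until it stops. Then put the screwdriver back upright in the socket it came from and let go; leave the round-handled screwdriver in its socket.

Things in the scene. Friction and masses are not known exactly. Their poses are not given: they have to be found in the camera images.
- screw (a joint): Turn of the battery cover's screw, rad: grows clockwise seen from above. It starts between 0 and 0.2 (open); at 1.2 (locked) its slot is in line with the two small dark marks on the cover, along the scale's long side; a stop ends the turn at 1.25. It stays where it is left; turning takes about 0.04 N m. The blade has some 0.15 rad of play in the slot.
- screw_push (a joint): How far the screw is pressed down into the cover, m: 0 free, 0.006 at its stop. A spring holds it up: 3 N starts it, 8 N presses it to the stop.
- screw_slot (a point): Centre of the floor of the slot in the steel screw head (17 mm across), 14 mm above the worktop while not pressed. z is up, x runs along the slot and turns with it. The slot is 6 mm deep, 5 mm wide, wider at its mouth, open at both ends. The head lies 10 mm down in a round well, 19 mm wide at the bottom and flaring to 35 mm at the top of the cover.
- driver_mid (a point): Centre of the handle of the flat-handled screwdriver, standing blade down in a socket. Handle: black upright bar, 36 mm along x, 20 mm along y (grip across these flats), 58 mm high; z up. Its 38 mm collar rests on the stand 33 mm below this point. Shank 8 mm round; blade tip 79 mm below this point. The blade is 12 mm wide along x (like the handle's broad side), 3 mm thick. 56 to 112 g.
- other_mid (a point): Centre of the handle of the round-handled cross-point screwdriver in the other socket: a black round handle 26 mm across at its thickest, 58 mm high, with the same collar and height as the flat-handled one. Its top is 117 mm above the worktop. Not needed; leave it there.
- scale: White kitchen scale lying face down, 190 x 150 x 30 mm; origin under its centre, x along its length, z up. It does not shift. The grey 80 x 66 mm battery cover with the screw's well in its middle is centred 20 mm along +x from the origin. Four rubber feet rise 3 mm at the corners.
- stand: Wooden screwdriver stand, a fixed block 64 x 160 x 55 mm; origin under its centre, y along its length, z up. Two round sockets at y = -45 and +45 mm, 24 mm wide, flared by 3 mm at the mouth, 50 mm deep; one holds each screwdriver, either way round.
Not all that is in view belongs to the job. What is shaped like the part that bears driver_mid but orange or pink is not meant.

How it is judged:
On the way, in this order (a step that is already met when the one before it is completed fails the run):
1. the flat-handled screwdriver stands upright in the screw's well and presses the screw in by at least 1.5 mm, before the screw has been turned half-way (joint under 0.5 rad) (value of joint screw_push above 0.0015 m and value of joint screw below 0.5 rad and horizontal distance between driver_mid and screw_slot below 0.02 m and distance between driver_mid and screw_slot below 0.09 m and angle between driver_mid's own z axis and vertical below 0.25 rad), for 0.2 s.
2. the screw is turned to its locked end (over 0.95 rad) with the screwdriver in its slot and still pressing it in by at least 1.5 mm (value of joint screw above 0.95 rad and value of joint screw_push above 0.0015 m and horizontal distance between driver_mid and screw_slot below 0.02 m and distance between driver_mid and screw_slot below 0.085 m and angle between driver_mid's own z axis and vertical below 0.25 rad), for 0.1 s.
At the end, for the whole second after the job is handed in: The screw is turned to its locked end (within 0.25 rad of the lock marks) and has sprung up again; the flat-handled screwdriver is back in its own socket, its handle within 18 mm of where it was and within 10 degrees of upright (value of joint screw above 0.95 rad and value of joint screw_push below 0.001 m and distance of driver_mid from where it was at the start of the episode below 0.018 m and angle between driver_mid's own z axis and vertical below 0.18 rad); the robot touches nothing.
It fails at once if the round-handled screwdriver is shifted by more than 25 mm (distance of other_mid from where it was at the start of the episode above 0.025 m).
It also fails if it takes over 51 s, if anything falls off the work surface, if the arm or the gripper's body presses on something with over 40 N, if the wrist force passes 120 N, or if a joint passes its speed limit or range.

## Robot

A 6-joint arm with a two-finger parallel gripper is mounted at the origin on a cart in front of the work surface, level with it; the furniture and walls round the work are solid. World frame = base frame: x ahead of the robot, y to its left, z up, the work surface at z = 0. Lengths are in m, angles in rad, forces in N, time in s.
With the tool pointing down it reaches from about 0.325 to 0.9 m from the base axis. Payload 6.1 kg.
Tool frame: the origin (TCP) lies on the centre line of the jaws, within the pads' length; the fingertips stand 14 mm ahead of it and the grasp point (between the pads) lies 5 mm behind it (ctrl.tip_reach is the distance from the TCP to the fingertips, in m); z points along the fingers, y is the line along which they close (so a half turn about z gives the same grasp; the last joint's range is limited). The gripper opens to 85 mm and grips with 20 to 120 N. Pads are 22 mm wide; open, the fingers measure 114 mm over their backs; the gripper's body (76 mm by 85 mm) begins 54 mm behind the grasp point. The pads swing forward as they close: fully open they stand 13 mm farther back than shut.
Start: joints at [-1.253, 0.22, 1.526, -0, 1.395, -0.126], TCP at [0.268, -0.564, 0.216] pointing down, gripper open.
Joint ranges: [-2.98, 2.98], [-0.91, 2.08], [0.09, 2.57], [-1.24, 4.39], [0.2, 2.65], [-2.68, 2.68]. Speed limits (rad/s): [2.57, 2.57, 3.01, 3.14, 3.14, 3.14].

## Interface

Orientations are given as a rotation vector (axis times angle).
In Python, from bench import ctrl gives the robot as it stands. The module is installed in compiled form; this text tells all that it offers.
- The arm moves only by the shell command python3 -m inch 'ROWS' [OPENING] [FORCE]. ROWS is JSON, a list that holds one entry, the list of rows, each a list of 6 numbers: the shift along the world's x, y, z in units of 30 mm (1.0 is 30 mm), then the turn, a rotation vector about the world's x, y, z in units of 6 degrees (1.0 is 6 degrees). In form: [[[tx, ty, tz, rx, ry, rz], ...]]. A call has 1 to 5 rows; each row shifts and turns the commanded pose from where the row before left it; what a row does not reach is not made up. A row lasts 1/8 s, in which the tool goes at most 62.5 mm and 10.7 degrees, less where a joint would pass 70% of its speed; a pose out of reach is approached as far as the arm can. A call is refused whole if a number of a shift passes 1 or a number of a turn 1, either way. A call with a gripper value outside its range is refused whole. OPENING is the opening, from -1 (shut) to 1 (fully open), so that 0 is half open, set as the call begins (- or left out, the last holds). The fingers move at their own pace and stop on an object; FORCE is the grip in N (left out, the last holds). Time passes only in rows, so rows that do not move let the fingers close. It gives the time, the measured TCP pose, the force, the opening and the grip force at its end, in the units of the state.
- ctrl.sense(): the state, without advancing time (a new reading comes with each control period).
- ctrl.camera(name): name is "scene" or "top" or "wrist"; returns the picture (384x512x3 uint8, red, green, blue); there is no depth.
- ctrl.camera_info(name): a dict with "K" (3x3 intrinsics, pixels), "rvec" (rotation vector, rad) and "tvec" (3), from world to camera coordinates, as OpenCV has them. Camera axes: x right, y down, z forward; pixel columns grow to the right and rows downward; lengths in m; the calibration is good to about 2 mm. A picture is of the moment at which its call begins: read the wrist's pose just before it. camera_info takes no time and is no camera call; for the wrist camera it gives the pose at the moment of the call.
- ctrl.finish_job(): hands the job in; it is judged then, once.
The state is a dict: "time": time; "joints": joint angles; "qvel": joint speeds; "tau": joint torques, N m; "tcp_pos": TCP position; "tcp_rot": TCP orientation; "force": force on the tool from outside, world axes, zero at the start; "ft_torque": the same for the moment, N m; "grip_width": finger opening in m; "finger_force": force on a finger pad.
Only numpy, scipy, OpenCV 4.12 (cv2) and the standard library are available. Lean on these libraries where they do the work, as an engineer would, in place of code of your own. Each camera call takes 0.05 s, during which the arm holds its last target. There are 200 camera calls.

## Working session

There is one attempt and no reset: what is moved stays moved. The work goes in short steps, Python scripts to look and compute and a shell command to move; the robot and the scene stay as the last step left them, time stands still between calls to the robot, and variables do not carry over. Pictures are saved under pics/ and viewed, at most 11 in all, crops included, and the job is handed in when it is done.

```bash
mkdir -p pics; cat > h.py <<'E'
import numpy as np,cv2
from bench import ctrl
def cam(n):
    i=ctrl.camera_info(n); return np.array(i["K"],float),cv2.Rodrigues(np.array(i["rvec"],float))[0],np.array(i["tvec"],float).ravel()
def ray(n,u,v,z,c=None):
    K,R,t=c or cam(n); o=-R.T@t; d=R.T@np.linalg.solve(K,[u,v,1.]); return o+d*(z-o[2])/d[2]
def proj(n,p,c=None):
    K,R,t=c or cam(n); q=K@(R@np.array(p,float)+t); return q[:2]/q[2]
def snap(n,f):
    im=ctrl.camera(n); cv2.imwrite("pics/"+f,im[:,:,::-1]); return im
E
python3 - <<'E'
from h import *
a=snap("scene","s0.png");b=snap("top","t0.png")
cv2.imwrite("pics/w0.png",ctrl.camera("wrist")[:,:,::-1])
s=ctrl.sense();print(s)
for n in("scene","top"):
    K,R,t=cam(n);print(n,-R.T@t,R[2],K[0,0])
E
```

```text
{'time': 0.15, 'joints': array([-1.25313268e+00,  2.21086022e-01,  1.52734044e+00, -1.68844019e-05,
        1.39469456e+00, -1.26097744e-01]), 'qvel': array([-0.00125618, -0.00361293, -0.00383554, -0.00206784, -0.00155047,
        0.00018741]), 'tau': array([ 1.19179400e-03, -4.97486150e+01, -3.89902639e+01, -2.57707831e-05,
        7.15502611e-03, -3.33334060e-05]), 'tcp_pos': array([ 0.26817698, -0.56400332,  0.2155293 ]), 'tcp_rot': array([-3.06309390e+00, -6.91023434e-01,  2.55464776e-04]), 'force': array([ 0.50128244, -0.90999131,  0.97861794]), 'ft_torque': array([0.04885004, 0.00519141, 0.03922761]), 'finger_force': 0.0, 'grip_width': 0.08500360574554418}
scene [-0.0385369  -0.77787485  0.5357182 ] [ 0.52403951  0.75145728 -0.40086724] 484.9846280225029
top [0.3384626 0.016849  1.0762312] [ 2.01759199e-01  2.17226562e-04 -9.79435132e-01] 492.7301441434882
```

View pics/t0.png

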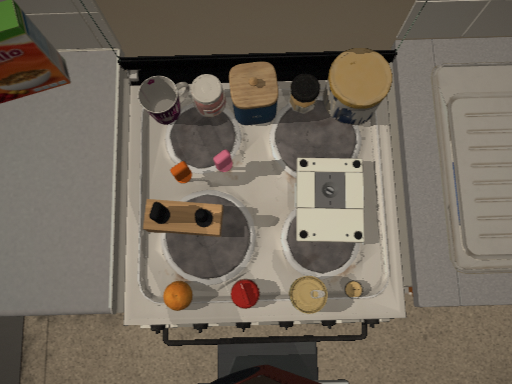

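View pics/s0.png

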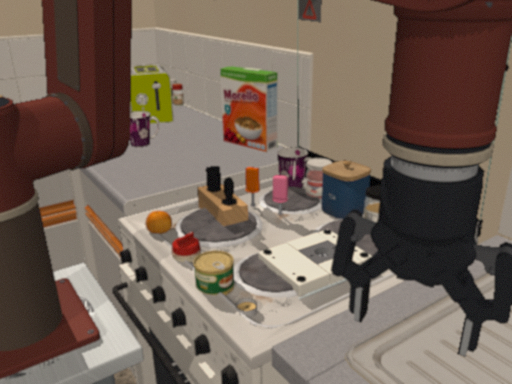

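The top view shows the scale around (331,200) with the screw near (329,190), and the stand around (184,217) with black handles at (159,212) and (204,216). The orange and pink decoys are at (181,172) and (223,160). I'll zoom in on the handles and the screw.

```bash
python3 - <<'E'
from h import *
t=cv2.imread("pics/t0.png");s=cv2.imread("pics/s0.png")
r=lambda im,x,y,w,h:cv2.resize(im[y:y+h,x:x+w],(400,300),interpolation=cv2.INTER_CUBIC)
cv2.imwrite("pics/z0.png",np.vstack([np.hstack([r(t,140,180,88,66),r(s,185,155,80,60)]),np.hstack([r(t,290,150,88,66),r(s,260,220,120,90)])]))
# masks
hsv=cv2.cvtColor(t,cv2.COLOR_BGR2HSV)
m=cv2.inRange(hsv,(20,0,175),(40,70,255)); 
roi=np.zeros_like(m);roi[150:250,285:372]=255
for z in (0.03,):
    mm=cv2.inRange(hsv,(0,0,190),(180,90,255))&roi
    n,l,st,c=cv2.connectedComponentsWithStats(mm)
    k=1+np.argmax(st[1:,4]);print("scale",st[k],c[k])
roi[:]=0;roi[190:245,140:228]=255
w=cv2.inRange(hsv,(5,90,60),(25,255,255))&roi
cs,_=cv2.findContours(w,cv2.RETR_EXTERNAL,cv2.CHAIN_APPROX_NONE)
c=max(cs,key=cv2.contourArea);b=cv2.boxPoints(cv2.minAreaRect(c));print("stand",b.tolist(),[ray("top",*p,.055).round(4).tolist() for p in b])
bl=cv2.inRange(hsv,(0,0,0),(180,255,45))&roi
n,l,st,c=cv2.connectedComponentsWithStats(bl)
for k in range(1,n):
    if st[k,4]>20:print("blk",st[k],c[k],ray("top",*c[k],.1))
roi[:]=0;roi[150:250,285:372]=255
bl=cv2.inRange(hsv,(0,0,0),(180,255,60))&roi
n,l,st,c=cv2.connectedComponentsWithStats(bl)
for k in range(1,n):
    if st[k,4]>10:print("foot",st[k],c[k],ray("top",*c[k],.033))
E
```

```text
scale [ 297  209   66   33 1884] [329.82006369 223.64171975]
stand [[142.43399047851562, 230.58462524414062], [144.8409423828125, 198.3314208984375], [222.9581298828125, 204.16107177734375], [220.55117797851562, 236.41427612304688]] [[0.4664, 0.2601, 0.055], [0.5346, 0.2564, 0.055], [0.5175, 0.0917, 0.055], [0.4497, 0.0976, 0.055]]
blk [150 202  20  22 305] [159.38032787 213.2       ] [0.49477734 0.21608537 0.1       ]
blk [195 209  18  18 248] [202.93951613 217.39919355] [0.48383657 0.12878032 0.1       ]
foot [300 160   7   7  39] [303.12820513 163.12820513] [ 0.60727473 -0.08293475  0.033     ]
foot [353 161   7   7  39] [356.28205128 163.8974359 ] [ 0.60222225 -0.19870769  0.033     ]
foot [300 231   7   7  38] [303.05263158 233.92105263] [ 0.45251549 -0.0757112   0.033     ]
foot [355 232   7   7  42] [357.80952381 235.07142857] [ 0.44685369 -0.19147033  0.033     ]
```

View pics/z0.png

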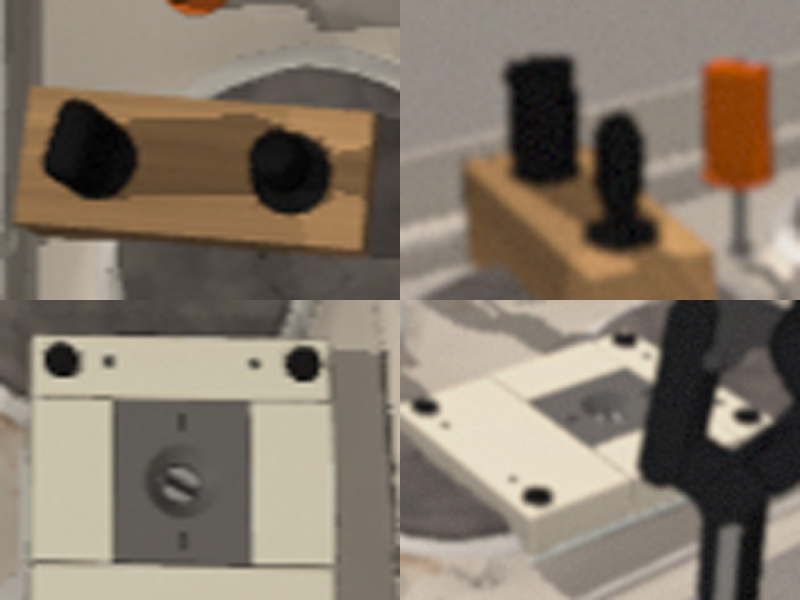

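The left handle, around (159,213), is the flat-handled screwdriver. The slot runs from upper left to lower right. I'll move over the screw to look with the wrist camera, then go to the stand.

```bash
python3 -m inch '[[[0.6,1,0.2,0,0,0.5],[0.6,1,0.2,0,0,0.5],[0.6,1,0,0,0,0.5],[0.6,1,0,0,0,0.5],[0.6,1,0,0,0,0.5]]]'
python3 -m inch '[[[0.6,1,0,0,0,0.5],[0.6,1,0,0,0,0.5],[0.6,1,0,0,0,0.5],[0.6,1,0,0,0,0.5],[0.6,1,0,0,0,0.5]]]'
python3 -m inch '[[[0.4,1,0,0,0,0.5],[0.4,1,0,0,0,0.5],[0.3,1,0,0,0,0],[0,0,0,0,0,0],[0,0,0,0,0,0]]]'
python3 - <<'E'
from h import *
s=ctrl.sense();snap("wrist","w1.png");print(s['tcp_pos'],s['tcp_rot'],s['joints'],proj("wrist",[.5472,-.1381,.02]))
E
```

```text
time: 0.78
tcp_pos: [0.3587, -0.4133, 0.2281]
tcp_rot: [-2.947, -1.088, 0.0]
force: [0.2, 0.0, -0.1]
grip_width: 0.0854
finger_force: 0.0
time: 1.4
tcp_pos: [0.4487, -0.2633, 0.2281]
tcp_rot: [-2.78, -1.463, 0.0]
force: [-0.2, -0.1, 0.5]
grip_width: 0.0849
finger_force: 0.0
time: 2.02
tcp_pos: [0.4812, -0.1748, 0.2283]
tcp_rot: [2.701, 1.605, -0.001]
force: [0.4, -0.0, -0.1]
grip_width: 0.0852
finger_force: 0.0
[ 0.48116648 -0.17476339  0.22825014] [ 2.70055228e+00  1.60500347e+00 -8.04180236e-04] [-5.02204627e-01 -6.03804432e-02  1.80229573e+00 -4.95603618e-04
  1.39985702e+00 -3.79522395e-03] [284.5894797  109.74745252]
```

View pics/w1.png

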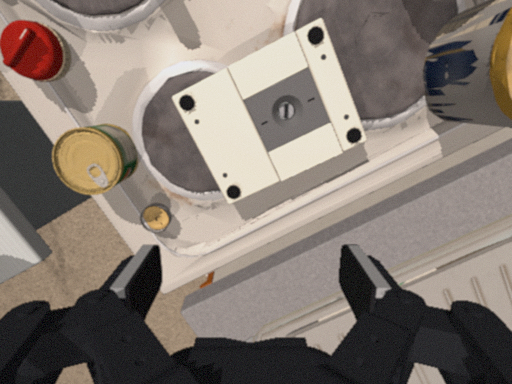

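The wrist view shows the scale clearly: the screw head is at about (287,110), the four feet at (316,35), (187,103), (233,192) and (354,135), and the marks at about (264,121) and (311,99).

```bash
python3 - <<'E'
from h import *
t=cv2.imread("pics/w1.png");c=cam("wrist")
g=cv2.cvtColor(t,cv2.COLOR_BGR2GRAY)
roi=np.zeros_like(g);cv2.fillPoly(roi,[np.array([[320,15],[370,145],[230,205],[170,95]])],255)
n,l,st,ce=cv2.connectedComponentsWithStats(cv2.inRange(g,0,45)&roi)
f=[]
for k in range(1,n):
    if st[k,4]>60: f.append(ray("wrist",*ce[k],.033,c)); print(ce[k],st[k,4],f[-1])
print("mean",np.mean(f,0))
# rectified top-down patch at z=.02 around screw, 0.1mm..: 0.25 mm/px, up=+x,left=+y
cx,cy=.547,-.138
pts=[(cx+dx,cy+dy) for dx,dy in((.04,.04),(.04,-.04),(-.04,-.04),(-.04,.04))]
src=np.float32([proj("wrist",[x,y,.0225],c) for x,y in pts]);H=cv2.getPerspectiveTransform(src,np.float32([[0,0],[600,0],[600,600],[0,600]]))
cv2.imwrite("pics/r1.png",cv2.warpPerspective(t,H,(600,600),flags=cv2.INTER_CUBIC))
E
```

```text
[315.31034483  35.25287356] 174 [ 0.60843865 -0.08509249  0.033     ]
[186.49275362 102.58695652] 138 [ 0.453483   -0.07778786  0.033     ]
[353.536 135.192] 125 [ 0.6030131 -0.2003396  0.033    ]
[233.16504854 191.78640777] 103 [ 0.4479581  -0.19313594  0.033     ]
mean [ 0.52822321 -0.13908897  0.033     ]
```

View pics/r1.png

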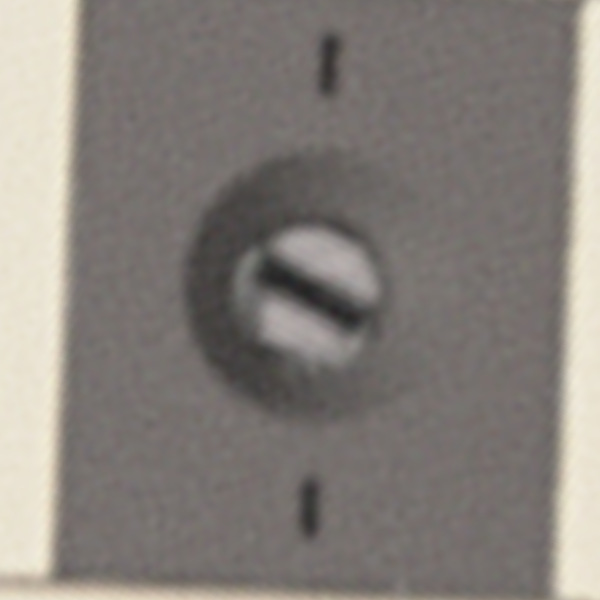

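```bash
python3 -m inch '[[[0.3,1,0.3,0,0,0],[0.2,1,0.3,0,0,0],[0,1,0.3,0,0,0],[-0.3,1,0,0,0,0],[-0.3,1,0,0,0,0]]]' >/dev/null
python3 -m inch '[[[-0.3,1,0,0,0,0],[-0.3,1,0,0,0,0],[-0.3,1,0,0,0,0],[0,0.5,0,0,0,0],[0,0,0,0,0,0]]]'
python3 - <<'E'
from h import *
s=ctrl.sense();snap("wrist","w2.png");print(s['tcp_pos'],s['tcp_rot'],s['joints'],proj("wrist",[.495,.218,.1]))
E
```

```text
time: 3.32
tcp_pos: [0.4517, 0.0804, 0.2555]
tcp_rot: [2.7, 1.605, 0.0]
force: [-0.2, -0.3, -0.3]
grip_width: 0.0855
finger_force: 0.0
[0.45174151 0.08042121 0.25545163] [2.69993660e+00 1.60531215e+00 1.09467090e-04] [ 4.31179406e-03 -2.13717429e-01  1.88871613e+00 -3.67099910e-04
  1.46629813e+00  5.02305851e-01] [219.40642282  23.88538009]
```

View pics/w2.png

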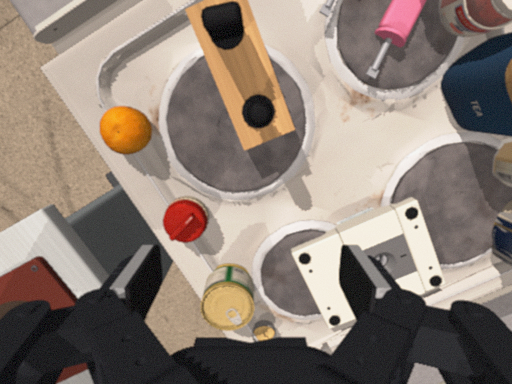

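The measured slot yaw is about 1.14 rad, with the screw at (0.5478,-0.140). In w2 the flat handle is at (225,22), near the picture's edge, so I'll move closer to see it.

```bash
python3 -m inch '[[[0,0.8,0,0,0,0],[0,0.8,0,0,0,0],[0,0.4,0,0,0,0],[0,0,0,0,0,0]]]' >/dev/null
python3 - <<'E'
from h import *
c=cam("wrist");s=ctrl.sense();t=snap("wrist","w3.png")[:,:,::-1].copy();print(s['tcp_pos'])
cx,cy,z=.4945,.217,.117
src=np.float32([proj("wrist",[cx+dx,cy+dy,z],c) for dx,dy in((.05,.05),(.05,-.05),(-.05,-.05),(-.05,.05))]);H=cv2.getPerspectiveTransform(src,np.float32([[0,0],[500,0],[500,500],[0,500]]))
r=cv2.warpPerspective(t,H,(500,500),flags=cv2.INTER_CUBIC)
r=np.clip(r.astype(float)*2.2,0,255).astype(np.uint8)
b=cv2.resize(np.clip(t[0:192,100:356].astype(float)*2,0,255).astype(np.uint8),(300,225));b=cv2.copyMakeBorder(b,0,275,0,0,cv2.BORDER_CONSTANT)
cv2.imwrite("pics/r3.png",np.hstack([r,b]))
E
```

```text
[0.45157756 0.14024283 0.25524562]
```

View pics/r3.png

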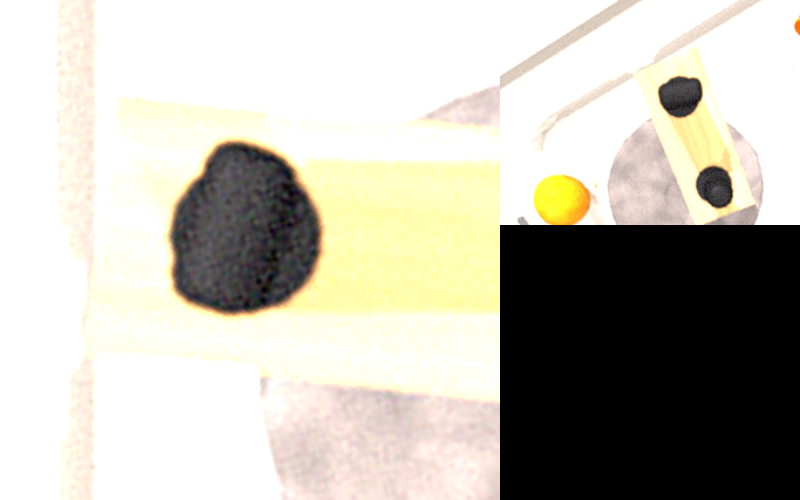

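```bash
python3 - <<'E'
from h import *
c=cam("wrist");ims=[]
acc=np.mean([ctrl.camera("wrist")[:,:,::-1].astype(float) for _ in range(6)],0)
acct=np.mean([ctrl.camera("top")[:,:,::-1].astype(float) for _ in range(6)],0)
np.save("acc.npy",acc)
for t,n,cc in((acc,"wrist",c),(acct,"top",cam("top"))):
    cx,cy,z=.4945,.217,.117;d=.032
    src=np.float32([proj(n,[cx+dx,cy+dy,z],cc) for dx,dy in((d,d),(d,-d),(-d,-d),(-d,d))]);H=cv2.getPerspectiveTransform(src,np.float32([[0,0],[400,0],[400,400],[0,400]]))
    r=cv2.warpPerspective(t.astype(np.float32),H,(400,400),flags=cv2.INTER_LINEAR)
    print(n,np.percentile(r,[1,10,20,30,40]))
    ims.append(np.clip((r-8)*6,0,255).astype(np.uint8))
cv2.imwrite("pics/r4.png",np.hstack(ims))
E
```

```text
wrist [ 16.92675129  31.125       73.54003448 105.28255463 113.33430481]
top [15.07177572 18.79426956 21.65625    27.05935764 31.02734299]
```

View pics/r4.png

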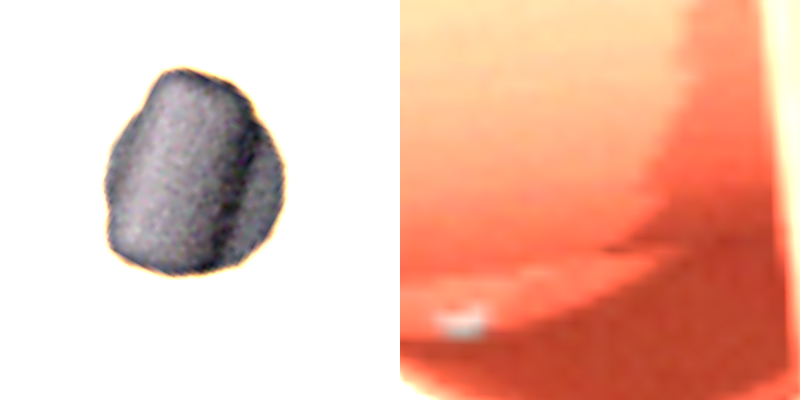

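At high gain the handle's top face is clear in the left panel. It is centred near (178,170), which gives (0.499, 0.2205), with the broad side at yaw about -0.25 rad. Now I'll turn the tool, move above the handle and descend.

```bash
python3 -m inch '[[[0.3,0.5,0,0,0,-1],[0.3,0.5,0,0,0,-1],[0.3,0.5,0,0,0,-1],[0.3,0.5,0,0,0,-1],[0.38,0.68,0,0,0,-1]]]' 0.4 >/dev/null
python3 -m inch '[[[0,0,0,0,0,-1],[0,0,0,0,0,-1],[0,0,0,0,0,-1],[0,0,0,0,0,-1],[0,0,0,0,0,-1]]]' >/dev/null
python3 -m inch '[[[0,0,-0.3,0,0,-1],[0,0,-0.3,0,0,-1],[0,0,-0.3,0,0,-0.6],[0,0,-0.3,0,0,0],[0,0,0,0,0,0]]]'
python3 - <<'E'
from h import *
s=ctrl.sense();R=cv2.Rodrigues(s['tcp_rot'])[0];print(s['tcp_pos'],np.arctan2(R[1,0],R[0,0]),s['joints'][5],R[2],s['grip_width'])
c=cam("wrist");print(proj("wrist",[.499,.2205,.117],c));snap("wrist","w4.png")
acc=cv2.imread("pics/w4.png");m=cv2.inRange(cv2.cvtColor(acc,cv2.COLOR_BGR2GRAY),0,60)
n,l,st,ce=cv2.connectedComponentsWithStats(m)
for k in range(1,n):
    if st[k,4]>300:print(st[k],ce[k])
E
```

```text
time: 6.4
tcp_pos: [0.4982, 0.2208, 0.2184]
tcp_rot: [3.117, -0.386, -0.003]
force: [-0.3, -0.5, -0.4]
grip_width: 0.0598
finger_force: 0.0
[0.49818314 0.22079646 0.21843093] -0.246119687289814 2.089365669228156 [-1.55521569e-03  9.00093089e-04 -9.99998386e-01] 0.05975031882375028
[249.95560939 187.03526028]
[ 316  144   45   39 1251] [338.02238209 163.24860112]
[ 234  156   33   47 1135] [249.66255507 177.29515419]
[    0   238   512   146 36487] [253.0924987  336.44665223]
```

```bash
python3 -m inch '[[[0,0,-1,0,0,0],[0,0,-1,0,0,0],[0,0,-0.8,0,0,0],[0,0,-0.8,0,0,0],[0,0,-0.5,0,0,0]]]' 
python3 -m inch '[[[0,0,-0.35,0,0,0],[0,0,0,0,0,0]]]'
python3 -m inch '[[[0,0,0,0,0,0],[0,0,0,0,0,0],[0,0,0,0,0,0],[0,0,0,0,0,0],[0,0,0,0,0,0]]]' -1 100
python3 -c "
from h import *
s=ctrl.sense();print(s['grip_width'],s['finger_force'],s['force'],s['ft_torque'],s['tcp_pos'])"
```

```text
time: 7.08
tcp_pos: [0.4986, 0.2209, 0.0956]
tcp_rot: [3.118, -0.387, -0.001]
force: [-0.1, 0.6, 0.0]
grip_width: 0.0597
finger_force: 0.0
time: 7.32
tcp_pos: [0.4986, 0.2209, 0.0856]
tcp_rot: [3.117, -0.387, -0.001]
force: [-0.2, -0.7, -0.1]
grip_width: 0.0594
finger_force: 0.0
time: 7.95
tcp_pos: [0.4997, 0.2213, 0.0871]
tcp_rot: [-3.117, 0.387, -0.003]
force: [-0.3, 0.6, 5.9]
grip_width: 0.0174
finger_force: 99.5
0.017356707147453472 99.48798179626465 [-0.31910846  0.55571333  5.8882495 ] [ 0.00472339  0.14017861 -0.01351829] [0.49966332 0.22128985 0.08714079]
```

```bash
python3 -m inch '[[[0,0,0.5,0,0,0],[0,0,1,0,0,0],[0,0,1,0,0,0],[0,0,1,0,0,0],[0,0,0.9,0,0,0]]]'
python3 -m inch '[[[0.1,-0.6,0,0,0,1],[0.1,-1,0,0,0,1],[0.1,-1,0,0,0,1],[0.1,-1,0,0,0,1],[0.1,-1,0,0,0,1]]]' >/dev/null
python3 -m inch '[[[0.2,-1,0,0,0,1],[0.2,-1,0,0,0,1],[0.2,-1,0,0,0,1],[0.2,-1,0,0,0,1],[0.2,-1,0,0,0,1]]]' >/dev/null
python3 -m inch '[[[0.1,-1,0,0,0,1],[0,-1,0,0,0,1],[0,-0.4,0,0,0,1],[0,0,0,0,0,0.3],[0,0,0,0,0,0]]]'
python3 - <<'E'
from h import *
s=ctrl.sense();R=cv2.Rodrigues(s['tcp_rot'])[0];print(s['tcp_pos'],np.arctan2(R[1,0],R[0,0]),s['joints'],s['grip_width'])
a=snap("wrist","w5.png")[:,:,::-1];b=snap("scene","s5.png")[:,:,::-1]
p=s['tcp_pos']
for n in("wrist","scene","top"): print(n,proj(n,p),proj(n,p-[0,0,.074]),proj(n,[.5478,-.14,.02]))
cv2.imwrite("pics/m5.png",np.vstack([np.hstack([cv2.resize(a,(400,300)),cv2.resize(b,(400,300))]),np.hstack([cv2.resize(a[40:190,170:370],(400,300),interpolation=2),cv2.resize(b[160:310,250:450],(400,300),interpolation=2)])]))
E
```

```text
time: 8.57
tcp_pos: [0.4987, 0.2209, 0.2197]
tcp_rot: [-3.117, 0.387, -0.001]
force: [0.3, 0.3, -0.5]
grip_width: 0.0171
finger_force: 98.6
time: 10.45
tcp_pos: [0.5466, -0.1386, 0.2181]
tcp_rot: [-2.641, -1.701, -0.0]
force: [0.1, 0.1, -1.0]
grip_width: 0.0176
finger_force: 98.6
[ 0.54663799 -0.13855648  0.2181111 ] 1.144219449296541 [-3.88212786e-01  7.40360848e-02  1.68631766e+00  2.20144301e-04
  1.38138781e+00  3.83226101e-02] 0.017621300604902062
wrist [249.8550129  237.34473431] [249.93633805 197.63203004] [251.38604422 166.67960368]
scene [326.16281569 164.48483008] [324.53129023 200.21611685] [322.90979463 255.47966857]
top [344.38680321 168.98892425] [338.05330577 178.17582162] [329.97600075 190.26708815]
```

View pics/m5.png

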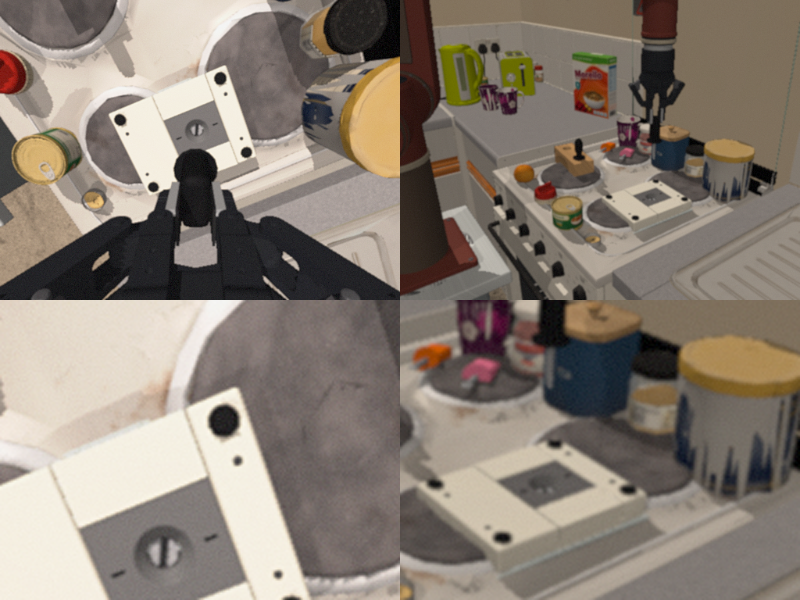

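The driver is held over the scale. The screw's slot is nearly vertical in the wrist view at about (252,166), and the collar is at about (250,208). I'll check the collar's offset along the tool numerically.

```bash
python3 - <<'E'
from h import *
c=cam("wrist");s=ctrl.sense();R=cv2.Rodrigues(s['tcp_rot'])[0];p=s['tcp_pos']
g=cv2.cvtColor(cv2.imread("pics/w5.png"),cv2.COLOR_BGR2GRAY)
m=cv2.inRange(g,0,50)
for y in range(184,225,4):
    xs=[x for x in range(200,300) if m[y,x]]; print(y,(min(xs),max(xs)) if xs else None,end=' ')
print()
for h in(-.031,-.028): 
    q=[p+[0,0,.001+h]+.019*(np.cos(a)*R[:,0]+np.sin(a)*R[:,1]) for a in np.linspace(0,6.28,60)]
    u=np.array([proj("wrist",v,c) for v in q]);print(h,u.min(0),u.max(0))
# bright screw head center & slot
roi=g[145:190,230:275];
for y in range(156,178,2):print(y,g[y,240:266])
E
```

```text
184 None 188 None 192 (242, 258) 196 (233, 266) 200 (230, 270) 204 (227, 273) 208 (226, 275) 212 (224, 276) 216 (223, 276) 220 (224, 276) 224 (224, 276) 
-0.031 [221.1765464  189.85830852] [278.51254079 243.45106384]
-0.028 [220.75443984 191.1813441 ] [278.92506527 245.46101211]
156 [126 109  90  84  78  75  80  77  78  81  78  79  79  79  78  81  83  78
  80  83  91  98 108 118 125 125]
158 [ 94  79  72  72  77  76  78  78  75  78  73  58  64  70  73  78  75  81
  81  86  91  89  98 102 115 126]
160 [ 72  76  74  74  80  80  85  93 105 109  84  60  46  68 117 151 130  99
  89  98  99 100 101 101 105 114]
162 [ 69  74  74  73 101 118 135 154 164 144  96  56  51  83 142 180 173 159
 142 129 115 101 102  99 104 106]
164 [ 74  76  76  94 123 150 176 187 183 149 100  56  46  84 133 168 180 180
 178 162 131 113 109 106 111 106]
166 [ 83  81  77  86 120 157 172 179 175 148  90  54  60  99 149 181 183 174
 146 101  94 112 114 113 114 115]
168 [ 89  84  84  77  86 126 161 177 176 142  87  57  58 104 146 182 187 181
 147 100 103 112 115 116 112 116]
170 [ 91  93  94  86  92 103 136 163 164 136  81  50  74 122 163 178 172 152
 114 105 114 123 120 125 120 116]
172 [ 93 101 100 100 100  96  90 113 122  98  60  50  67 102 138 144 118 106
 116 125 123 126 123 119 122 122]
174 [ 95 102 103 108 108 109 107 111 107 103  96  97 106 110 120 125 133 134
 128 133 125 131 125 125 125 125]
176 [109 108 109 110 111 110 117 116 118 125 124 123 130 128 134 137 134 132
 133 130 132 132 123 128 122 124]
```

```bash
python3 -m inch '[[[0.04,-0.047,-0.8,0,0,-0.3],[0,0,-1,0,0,0],[0,0,-1,0,0,0],[0,0,-0.7,0,0,0],[0,0,0,0,0,0]]]'
python3 - <<'E'
from h import *
s=ctrl.sense();p=s['tcp_pos'];R=cv2.Rodrigues(s['tcp_rot'])[0];print(p,np.arctan2(R[1,0],R[0,0]))
im=[]
for n in("scene","wrist"):
    a=snap(n,n+"6.png")[:,:,::-1];u=proj(n,p-[0,0,.078]);v=proj(n,[.5478,-.14,.02]);print(n,u,v,proj(n,p-[0,0,.04]))
    x,y=int(v[0])-40,int(v[1])-45;print(x,y);x=max(x,0);y=max(y,0)
    im.append(cv2.resize(a[y:y+60,x:x+80],(400,300),interpolation=2))
cv2.imwrite("pics/m6.png",np.hstack(im))
E
```

```text
time: 11.18
tcp_pos: [0.5464, -0.1392, 0.111]
tcp_rot: [-2.664, -1.659, 0.004]
force: [0.1, 0.9, -0.9]
grip_width: 0.0173
finger_force: 98.6
[ 0.54642875 -0.13916779  0.1109504 ] 1.114143377470946
scene [322.3853307  250.01491736] [322.90979463 255.47966857] [323.13922327 233.54812549]
282 210
wrist [247.19384079 194.75841138] [249.17348535 190.48481543] [246.72805287 210.74456475]
209 145
```

View pics/m6.png

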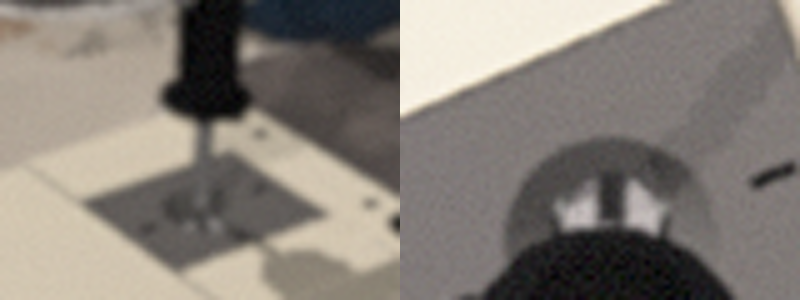

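```bash
python3 -m inch '[[[0.04,-0.02,0,0,0,0],[0,0,0,0,0,0],[0,0,-0.2,0,0,0],[0,0,-0.1,0,0,0],[0,0,0,0,0,0]]]'
python3 - <<'E'
from h import *
s=ctrl.sense();p=s['tcp_pos'];R=cv2.Rodrigues(s['tcp_rot'])[0];print(p,np.arctan2(R[1,0],R[0,0]),s['force'],s['ft_torque'],R[2])
g=cv2.cvtColor(snap("wrist","w7.png")[:,:,::-1].copy(),cv2.COLOR_BGR2GRAY);print(proj("wrist",p),proj("wrist",p-[0,0,.078]),proj("wrist",[.5478,-.14,.02]))
for y in range(176,200,2):print(y,g[y,234:268])
for y in (200,204,208,212):
    xs=np.where(g[y,200:300]<50)[0]+200;print(y,xs.min(),xs.max()) if len(xs) else 0
E
```

```text
time: 11.9
tcp_pos: [0.5487, -0.1409, 0.1033]
tcp_rot: [-2.666, -1.66, 0.001]
force: [0.4, -0.1, -0.6]
grip_width: 0.0174
finger_force: 98.6
[ 0.54869456 -0.14089412  0.10326157] 1.1139180181222321 [ 0.42119784 -0.07574964 -0.61225806] [-0.04681441 -0.02293402  0.04974887] [-4.94925980e-05 -1.19414052e-03 -9.99999286e-01]
[249.44413749 236.65324868] [249.71273458 195.67385492] [248.28422605 193.31645419]
176 [124 123 121 119 117 109  91  88  84  81  77  81  75  76  79  75  82  76
  82  83  83  84  88  90  99 116 116 123 111 114 112 114 114 113]
178 [123 116  99  83  80  75  75  71  80  81  75  78  81  73  77  77  79  76
  76  76  80  80  79  78  70  70  79  84  94 103 111 111 114 112]
180 [ 87  75  81  78  75  79  83  74  69  80  80  80  78  78  76  80  80  77
  78  81  73  67  66  72  65  64  65  71  72  73  90 101 109 111]
182 [ 73  79  77  74  78  76  76  75  83  82  86  88  77  62  58  51  53  66
  78  88  79  69  61  69  63  72  67  71  73  76  75  79  90 111]
184 [ 77  76  70  74  79  75  72  73  84 101 119 117  92  63  46  47  51  65
 114 155 156 124  81  79  69  74  76  76  8
[... 303 characters left out ...]
 103]
190 [ 75  73  70  77 113 159 177 174 160 129 129 116  85  53  63  75  72  72
  96 115 116 111 112 120 130 137 122 102 106 108 111 106 109 110]
192 [ 80  71  69  55  53  86  93  69  45  35  30  27  23  26  28  30  26  26
  30  23  32  32  33  34  39  35  42  61  89  99 107 111 109 115]
194 [ 57  47  37  36  31  22  36  31  24  34  25  29  21  27  22  30  27  28
  29  28  30  20  21  33  35  16  23  31  37  31  43  65  89 101]
196 [39 31 30 28 28 31 30 28 30 26 23 12 22 19 12 11 23 19 16 17 26 21 21 23
 13 24 26 25 23 27 27 27 32 41]
198 [29 31 34 26 23 23 19 31 11 24 11 30 26 22 27 25 18 21 16 22 25 18 24 26
 30 12 12 15 14 23 32 29 31 19]
200 229 270
204 226 274
208 218 275
212 223 276
```

```bash
python3 -m inch '[[[-0.01,0.005,-0.1,0,0,0],[0,0,-0.1,0,0,0],[0,0,-0.1,0,0,0],[0,0,0,0,0,0],[0,0,0,0,0,0]]]'
python3 -m inch '[[[0,0,-0.1,0,0,0],[0,0,0,0,0,0]]]'
python3 -c "
from h import *
s=ctrl.sense();print(s['tcp_pos'],s['force'],s['ft_torque'])"
```

```text
time: 12.58
tcp_pos: [0.5487, -0.1408, 0.0948]
tcp_rot: [-2.666, -1.661, 0.0]
force: [-0.4, 0.3, -0.6]
grip_width: 0.0175
finger_force: 98.6
time: 12.82
tcp_pos: [0.5489, -0.1409, 0.092]
tcp_rot: [-2.667, -1.661, -0.0]
force: [-1.9, 0.4, 2.1]
grip_width: 0.0175
finger_force: 99.0
[ 0.54886995 -0.14088566  0.0919904 ] [-1.92125203  0.35842237  2.14741536] [ 0.17908099  0.35508605 -0.04298928]
```

```bash
python3 -m inch '[[[0,0,-0.1,0,0,0],[0,0,0,0,0,0]]]'
python3 -m inch '[[[0,0,-0.06,0,0,0],[0,0,0,0,0,0],[0,0,0,0,0,0]]]'
python3 -c "
from h import *
s=ctrl.sense();print(s['tcp_pos'],s['force'],s['ft_torque'])"
```

```text
time: 13.08
tcp_pos: [0.549, -0.1409, 0.0891]
tcp_rot: [2.667, 1.661, 0.0]
force: [-2.7, 0.9, 4.4]
grip_width: 0.0174
finger_force: 99.3
time: 13.45
tcp_pos: [0.549, -0.1409, 0.0875]
tcp_rot: [2.666, 1.661, 0.0]
force: [-2.3, 1.4, 5.4]
grip_width: 0.0172
finger_force: 99.5
[ 0.54901897 -0.14094838  0.08749466] [-2.30718912  1.3753484   5.3782013 ] [ 0.27288134  0.55979294 -0.06087907]
```

```bash
python3 -m inch '[[[0,0,-0.05,0,0,0],[0,0,0,0,0,0],[0,0,0,0,0,-0.5],[0,0,0,0,0,-0.7],[0,0,0,0,0,-0.8]]]'
python3 -m inch '[[[0,0,0,0,0,-0.8],[0,0,0,0,0,-0.8],[0,0,0,0,0,-0.8],[0,0,0,0,0,-0.8],[0,0,0,0,0,-0.8]]]'
python3 -m inch '[[[0,0,0,0,0,-0.8],[0,0,0,0,0,-0.8],[0,0,0,0,0,-0.8],[0,0,0,0,0,-0.8],[0,0,0,0,0,-0.8]]]'
python3 -c "
from h import *
s=ctrl.sense();R=cv2.Rodrigues(s['tcp_rot'])[0];print(np.arctan2(R[1,0],R[0,0]),s['tcp_pos'],s['force'],s['ft_torque'])"
```

```text
time: 14.08
tcp_pos: [0.5489, -0.1407, 0.0861]
tcp_rot: [-2.827, -1.369, -0.0]
force: [-3.2, 1.9, 6.6]
grip_width: 0.0175
finger_force: 99.6
time: 14.7
tcp_pos: [0.5488, -0.1405, 0.086]
tcp_rot: [-3.05, -0.751, 0.0]
force: [-3.4, 2.0, 6.6]
grip_width: 0.0171
finger_force: 99.6
time: 15.32
tcp_pos: [0.5488, -0.1404, 0.086]
tcp_rot: [-3.139, -0.101, 0.0]
force: [-3.5, 1.7, 6.8]
grip_width: 0.0177
finger_force: 99.6
0.06415448123068372 [ 0.54879021 -0.14042778  0.08597998] [-3.52330366  1.70999236  6.78786877] [0.64367674 0.78052101 0.03682278]
```

```bash
python3 -m inch '[[[0,0,0,0,0,-0.6],[0,0,0,0,0,-0.6],[0,0,0,0,0,-0.5],[0,0,0,0,0,0]]]'
python3 -c "
from h import *
s=ctrl.sense();R=cv2.Rodrigues(s['tcp_rot'])[0];print(np.arctan2(R[1,0],R[0,0]),s['force'],s['ft_torque'])"
python3 -m inch '[[[0,0,0,0,0,-0.6],[0,0,0,0,0,-0.5],[0,0,0,0,0,0]]]'
python3 -c "
from h import *
s=ctrl.sense();R=cv2.Rodrigues(s['tcp_rot'])[0];print(np.arctan2(R[1,0],R[0,0]),s['force'],s['ft_torque'])"
```

```text
time: 15.82
tcp_pos: [0.5488, -0.1404, 0.086]
tcp_rot: [-3.136, 0.175, 0.0]
force: [-2.8, 2.6, 7.2]
grip_width: 0.0177
finger_force: 99.6
-0.11172501516389081 [-2.78843051  2.60174294  7.17340179] [0.76969111 0.74441774 0.04327989]
time: 16.2
tcp_pos: [0.5488, -0.1404, 0.086]
tcp_rot: [-3.121, 0.355, 0.0]
force: [-2.1, 2.8, 6.5]
grip_width: 0.0179
finger_force: 99.6
-0.22685870330961172 [-2.05138949  2.77121288  6.47421773] [0.73225401 0.69924435 0.07241807]
```

```bash
python3 -m inch '[[[0,0,0,0,0,1],[0,0,0.3,0,0,0],[0,0,0.5,0,0,0],[0,0,1,0,0,0],[0,0,1,0,0,0]]]'
python3 -m inch '[[[0,0,1,0,0,0],[0,0,0.8,0,0,0],[0,0,0,0,0,0]]]'
python3 - <<'E'
from h import *
c=cam("wrist");s=ctrl.sense();R=cv2.Rodrigues(s['tcp_rot'])[0];print(s['tcp_pos'],s['grip_width'],np.arctan2(R[1,0],R[0,0]),s['force'])
t=snap("wrist","w8.png")[:,:,::-1].copy();cx,cy,z,d=.5478,-.14,.02,.010
src=np.float32([proj("wrist",[cx+a,cy+b,z],c) for a,b in((d,d),(d,-d),(-d,-d),(-d,d))]);print(src.mean(0))
H=cv2.getPerspectiveTransform(src,np.float32([[0,0],[20,0],[20,20],[0,20]]))
print(cv2.cvtColor(cv2.warpPerspective(t,H,(20,20)),cv2.COLOR_BGR2GRAY))
g=cv2.inRange(cv2.cvtColor(t,cv2.COLOR_BGR2GRAY),0,50)
for y in(188,192,196,200,208,216):
    xs=np.where(g[y,200:300])[0]+200;print(y,(xs.min(),xs.max()) if len(xs) else 0)
E
```

```text
time: 16.82
tcp_pos: [0.5488, -0.1413, 0.1709]
tcp_rot: [3.135, -0.193, 0.0]
force: [0.6, 0.1, -0.4]
grip_width: 0.0174
finger_force: 98.6
time: 17.2
tcp_pos: [0.5504, -0.1418, 0.2267]
tcp_rot: [3.133, -0.193, 0.009]
force: [-0.1, -0.5, -0.9]
grip_width: 0.0176
finger_force: 98.6
[ 0.55042931 -0.14182051  0.22665511] 0.017644545826193788 -0.12272555747382599 [-0.11820084 -0.49568484 -0.94885438]
[248.32661 167.67522]
[[ 81  81  82  83  86  90  89  86  82  76  75  82  98 109 111 111 111 110
  114 115]
 [ 80  83  80  81  87  96 105  95  73  60  60  77 103 121 119 111 108 109
  115 117]
 [ 82  89  84  95 114 132 136 113  74  53  55  81 122 152 142 124 112 111
  112 118]
 [ 88  98 103 122 144 159 156 127  82  53  56  87 129 164 163 145 126 114
  110 119]
 [105 118 129 140 164 175 164 133  90  51  57  85 124 162 174 164 143 123
  112 118]
 [114 134 143 150 174 181 167 134  92  53  54  82 123 159 179 176 160 138
  120 115]
 [116 135 144 152 175 182 162 129  92  59  53  80 122 159 178 183 172 152
  136 128]
 [107 123 133 146 167 179 163 130  90  60  52  80 124 160 180 186 178 159
  146 140]
[... 502 characters left out ...]
111 102]
 [ 74  82 107 147 175 182 166 131  86  53  48  75 117 153 171 166 145 120
   99 104]
 [ 75  78  96 130 168 177 165 134  92  57  48  73 111 145 164 153 130 109
  101 111]
 [ 76  76  85 106 141 161 155 124  88  58  50  69 104 134 147 129 111 102
  104 116]
 [ 76  76  76  84 103 123 125 106  78  57  52  64  90 113 121 113 106 106
  110 117]
 [ 78  81  78  78  84  92  96  87  71  59  56  61  79  94 104 107 107 112
  114 116]
 [ 80  84  79  77  77  79  79  77  70  69  73  73  81  95 102 107 111 117
  117 120]]
188 0
192 (np.int64(241), np.int64(258))
196 (np.int64(233), np.int64(267))
200 (np.int64(229), np.int64(270))
208 (np.int64(225), np.int64(275))
216 (np.int64(223), np.int64(276))
```

The slot now lies along the scale's long side, so the screw is locked. Now I'll return to the socket.

```bash
python3 -m inch '[[[-0.1,0.6,0,0,0,-0.4],[-0.1,1,0,0,0,-0.4],[-0.1,1,0,0,0,-0.4],[-0.1,1,0,0,0,0],[-0.1,1,0,0,0,0]]]' >/dev/null
python3 -m inch '[[[-0.2,1,0,0,0,0],[-0.2,1,0,0,0,0],[-0.2,1,0,0,0,0],[-0.2,1,0,0,0,0],[-0.2,1,0,0,0,0]]]' >/dev/null
python3 -m inch '[[[-0.2,1,0,0,0,0],[0,1,0,0,0,0],[0,0.45,0,0,0,0],[0,0,0,0,0,0],[0,0,0,0,0,0]]]'
python3 -c "
from h import *
s=ctrl.sense();R=cv2.Rodrigues(s['tcp_rot'])[0];print(np.arctan2(R[1,0],R[0,0]),R[2],s['tcp_pos'])"
```

```text
time: 19.12
tcp_pos: [0.4978, 0.2197, 0.2231]
tcp_rot: [3.117, -0.388, -0.001]
force: [-0.2, -0.7, 0.7]
grip_width: 0.0172
finger_force: 98.6
-0.2479267499108435 [-4.66812471e-04  8.82863456e-04 -9.99999501e-01] [0.49780615 0.2196787  0.22311401]
```

```bash
python3 -m inch '[[[0.03,0.04,-0.6,0,0,0],[0,0,-0.9,0,0,0],[0,0,-0.9,0,0,0],[0,0,-0.6,0,0,0],[0,0,-0.5,0,0,0]]]'
python3 -m inch '[[[0,0,-0.5,0,0,0],[0,0,-0.3,0,0,0],[0,0,-0.1,0,0,0],[0,0,0,0,0,0]]]'
```

```text
time: 19.75
tcp_pos: [0.4985, 0.2213, 0.1172]
tcp_rot: [3.117, -0.388, -0.001]
force: [0.1, 0.3, 0.1]
grip_width: 0.0173
finger_force: 98.6
time: 20.25
tcp_pos: [0.499, 0.2219, 0.0918]
tcp_rot: [-3.117, 0.387, -0.001]
force: [-0.2, -0.1, -0.3]
grip_width: 0.0176
finger_force: 98.6
```

```bash
python3 -m inch '[[[0,0,-0.1,0,0,0],[0,0,-0.04,0,0,0],[0,0,0,0,0,0]]]'
python3 -m inch '[[[0,0,-0.03,0,0,0],[0,0,0,0,0,0]]]'
```

```text
time: 20.62
tcp_pos: [0.4988, 0.2218, 0.0875]
tcp_rot: [-3.118, 0.388, -0.0]
force: [0.3, 0.3, -0.3]
grip_width: 0.017
finger_force: 98.6
time: 20.88
tcp_pos: [0.499, 0.2219, 0.0872]
tcp_rot: [-3.117, 0.387, -0.001]
force: [-1.6, -0.2, 4.6]
grip_width: 0.0176
finger_force: 99.3
```

Contact with the stand. I'll release and retreat.

```bash
python3 -m inch '[[[0,0,0,0,0,0],[0,0,0,0,0,0],[0,0,0,0,0,0],[0,0,0,0,0,0]]]' 0.4
python3 -m inch '[[[0,0,0.5,0,0,0],[0,0,1,0,0,0],[0,0,1,0,0,0],[0,0,1,0,0,0],[0,0,1,0,0,0]]]'
python3 -m inch '[[[-0.6,-1,0,0,0,0],[-0.6,-1,0,0,0,0],[0,-1,0,0,0,0],[0,0,0,0,0,0],[0,0,0,0,0,0]]]'
python3 - <<'E'
from h import *
s=ctrl.sense();a=snap("wrist","w9.png")[:,:,::-1];b=snap("scene","s9.png")[:,:,::-1]
cv2.imwrite("pics/m9.png",np.hstack([cv2.resize(a,(400,300)),cv2.resize(b[150:240,170:290],(400,300),interpolation=2)]))
E
```

```text
time: 21.38
tcp_pos: [0.4987, 0.2218, 0.0864]
tcp_rot: [3.118, -0.388, -0.0]
force: [-0.4, -0.4, -0.4]
grip_width: 0.0597
finger_force: 0.0
time: 22.0
tcp_pos: [0.4989, 0.2219, 0.2238]
tcp_rot: [-3.117, 0.387, -0.002]
force: [0.8, -0.2, 0.1]
grip_width: 0.0597
finger_force: 0.0
time: 22.62
tcp_pos: [0.4631, 0.1322, 0.2223]
tcp_rot: [-3.117, 0.388, -0.002]
force: [-0.8, 1.2, 0.3]
grip_width: 0.0596
finger_force: 0.0
```

View pics/m9.png

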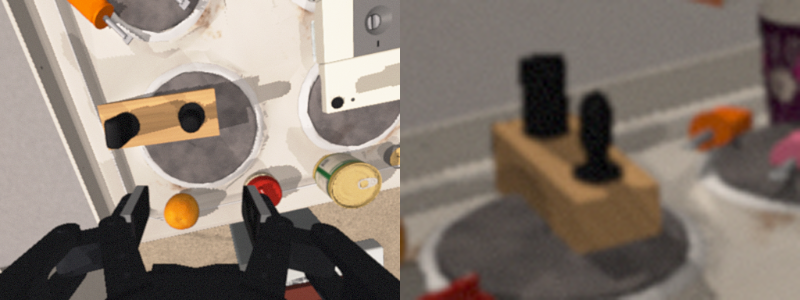

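Both drivers stand upright in their sockets, at (122,128) and (190,117) in the left panel. The screw at (376,22) is in line with its marks and the gripper is clear.

```bash
python3 -c "
from bench import ctrl
print(ctrl.finish_job())"
```

```text
the job is handed in; nothing more can be done
None
```

The screw is pressed and turned clockwise to its stop, the flat-handled screwdriver is back upright in its own socket, and the round-handled one was not touched; I handed the job in at about 22.7 s of the 51 s allowed, and no verdict was shown.

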